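# Pin the panning head

### The arm

A 6-joint arm with a two-finger parallel gripper is mounted at the origin on the work surface. World frame = base frame: x ahead of the robot, y to its left, z up, the work surface at z = 0. Lengths are in m, angles in degrees, forces in N, time in s.
With the tool pointing down it reaches from about 0.4 to 0.825 m from the base axis. Payload 7 kg.
Tool frame: the origin (TCP) lies at the centre of the arm's flange, where the gripper is bolted on; the fingertips stand 178 mm ahead of it and the grasp point (between the pads) lies 159 mm ahead of it (r.tips_ahead is the z of the fingertips in the tool frame, in m); z points along the fingers, y is the line along which they close (so a half turn about z gives the same grasp; the last joint's range is limited). The gripper opens to 88 mm and grips with 3 to 60 N. Pads are 19 mm wide; open, the fingers measure 130 mm over their backs; the gripper's body (78 mm by 193 mm) begins 47 mm behind the grasp point.
Start: joints at [83.829, 20.546, 0.682, 0, -70.136, -16.507], TCP at [0.26, 0.623, 0.405] pointing down, gripper open.
Joint ranges: [-176.03, 176.03], [-82.01, 121.73], [-58.28, 71.71], [-173.87, 95.51], [-174.79, -0.11], [-173.66, 173.66]. Speed limits (degrees/s): [136.94, 136.94, 172.46, 180, 180, 180].

### API

Orientations are given as [roll, pitch, yaw] about the fixed x, y, z axes, in that order (R = Rz(yaw) Ry(pitch) Rx(roll)).
In Python, from plant import r gives the robot as it stands. The module is installed in compiled form; this text tells all that it offers.
- The arm moves only by the shell command python3 -m pendant 'ROWS' [FORCE]. ROWS is JSON, a list that holds one entry, the list of rows, each a list of 7 numbers: the shift along the tool's x, y, z in m, then the turn, a rotation vector about the tool's x, y, z in degrees, then the gripper command: -1 is shut, 1 is fully open, values between are in proportion. A call has 1 to 5 rows; each row is the pose to reach, as a shift and turn from the pose commanded when the call began, along the tool's axes at that moment; what a row does not reach only later rows make up. A row lasts 1/10 s, in which the tool goes at most 50 mm and 8.59 degrees, less where a joint would pass 70% of its speed; a pose out of reach is approached as far as the arm can. A call with a gripper value outside its range is refused whole. The fingers move at their own pace and stop on an object; FORCE is the grip in N (left out, the last holds). Time passes only in rows, so rows that repeat a pose let the fingers close. It gives the time, the measured TCP pose, the force, the opening and the grip force at its end, in the units of the state.
- r.get_state(): the state, without advancing time (a new reading comes with each control period).
- r.capture(name): name is "scene" or "top"; returns the picture (384x512x3 uint8, red, green, blue); there is no depth.
- r.camera_params(name): a dict with "fx", "fy", "cx", "cy" (pixels), "R" (3x3) and "t" (3): a world point X has camera coordinates R X + t. Camera axes: x right, y down, z forward; pixel columns grow to the right and rows downward; lengths in m; the calibration is good to about 2 mm. A picture is of the moment at which its call begins. camera_params takes no time and is no camera call.
- r.close_job(): hands the job in; it is judged then, once.
The state is a dict: "time_s": time; "joints": joint angles; "qd": joint speeds; "joint_torque": joint torques, N m; "tcp_pos": TCP position; "eef_rot": TCP orientation; "contact_force": force on the tool from outside, world axes, zero at the start; "moment": the same for the moment, N m; "gripper_width": finger opening in m; "gripper_force": force on a finger pad.
Only numpy, scipy, OpenCV 4.12 (cv2) and the standard library are available. Lean on these libraries where they do the work, as an engineer would, in place of code of your own. Each camera call takes 0.05 s, during which the arm holds its last target. There are 200 camera calls.

### The job

Lock the panning head on the bench: take the index pin from its grey stand, put it through the hole in the head's turning plate, spin the plate until the hidden hole underneath lines up, and pass the pin fully home so that its shoulder sits flat on the plate, then let go. The hidden hole can only be found by feel, so work gently: never load the head with more than 40 newtons. Leave the other gear where it is.

Things in the scene. Friction and masses are not known exactly. Their poses are not given: they have to be found in the camera images.
- head: The fixed panning head: 150 x 150 x 5 mm aluminium foot, on it a dark steel round housing (132 mm across, top 33 mm above the table) with a fixed ring inside, and the square turning plate on top. Origin: on the table, on the turning axis; z up, +x towards the housing's pointer tab.
- tab_tip (a point): Outer top edge of the pointer tab, a small aluminium block (34 x 10 x 24 mm high) sticking out of the housing along the head's +x, 64 to 98 mm from the turning axis.
- ring_axis (a point): Point on the turning axis at the top face of the fixed ring, 34 mm above the table, hidden under the plate. The ring is flat on top but for one round 14 mm through hole (1.5 mm chamfer), its centre 38 mm from the axis, somewhere within 0.52 rad either side of the pointer tab's direction. Nothing else under the plate lets the pin go down.
- plate (a joint): Turn angle of the aluminium plate (120 x 120 x 14 mm, top 49 mm above the table, a 3 mm high, 24 mm wide cap at its centre). Positive is anticlockwise from above; at 0 its hole points along the tab. At the start it is 0.85 to 1.4 rad. It turns 2.8 rad either way with about 0.05 N m of drag (1.3 N at the hole) and stays where left.
- plate_hole (a point): Centre of the mouth of the one round 13.6 mm through hole in the turning plate (1.5 mm chamfer), 38 mm from the turning axis, at the plate's top face, 49 mm above the table. Turns with the plate.
- pin: The index pin, upright: 12 mm steel shank 32 mm long with a 3 mm chamfer at the foot, a shoulder 22 mm across and 4 mm thick, then a round black grip 16 mm across, 44 mm long; 80 mm in all, about 0.1 kg. Origin at the centre of the foot, z up the pin. The foot is 8 mm above the table in the stand, 34 mm when standing in the plate on the ring, 17 mm when fully home.
- stand: Grey plastic block 70 x 70 x 40 mm, fixed to the table, with a 14 mm hole (37 mm deep) in the middle of its top which holds the pin at the start. Origin at the centre of its underside.
- tray: Small stainless tray, 130 x 90 x 22 mm, loose, a lens cap lying in it; leave it. Origin at the centre of its underside.
- lens: Black zoom lens standing upright, 76 mm across, 110 mm tall, loose; leave it. Origin at the centre of its underside.
- bracket: Aluminium L-bracket, 130 x 40 mm foot 10 mm thick with an 85 mm high upright at its +y end, loose; leave it. Origin under the middle of its foot.
- hood: Black lens hood standing on the table, an open ring 80 mm across and 45 mm tall, loose; leave it. Origin at the centre of its underside.
- driver: Screwdriver with a black handle, 150 mm long, lying on the table, loose; leave it.

How it is judged:
By the outcome, as a careful person would: the job done as asked, in the order asked, and still so for the second after the job is handed in, with the robot touching nothing.
It also fails if it takes over 72 s, if anything falls off the work surface, if the arm or the gripper's body presses on something with over 40 N, if the wrist force passes 120 N, or if a joint passes its speed limit or range.

## Working session

There is one attempt and no reset: what is moved stays moved. The work goes in short steps, Python scripts to look and compute and a shell command to move; the robot and the scene stay as the last step left them, time stands still between calls to the robot, and variables do not carry over. Pictures are saved under pics/ and viewed, at most 10 in all, crops included, and the job is handed in when it is done.

```bash
mkdir -p pics; python3 - <<'E'
from plant import r
import cv2
for n in("scene","top"):
    cv2.imwrite(f"pics/{n}0.png",r.capture(n)[:,:,::-1]); p=r.camera_params(n);print(n,p)
s=r.get_state();print(s)
E
```

```text
scene {'fx': 475.45353713990727, 'fy': 475.45353713990727, 'cx': 256.98919288539855, 'cy': 185.46833700590784, 'R': array([[ 0.08660943,  0.99623713, -0.00322218],
       [ 0.77747512, -0.06961264, -0.62504921],
       [-0.62292154,  0.05162999, -0.7805787 ]]), 't': array([-0.04022213, -0.41746902,  1.33152241])}
top {'fx': 404.780613371332, 'fy': 404.780613371332, 'cx': 250.25368573739286, 'cy': 190.90543399304627, 'R': array([[-0.01131491, -0.99926738,  0.03656065],
       [-0.99174597,  0.00654468, -0.12805115],
       [ 0.12771806, -0.03770776, -0.99109345]]), 't': array([-0.01693803,  0.57582325,  0.96147225])}
{'time_s': 0.1, 'joints': array([ 8.38313550e+01,  2.05873932e+01,  6.39418914e-01, -1.87757113e-02,
       -7.01361475e+01, -1.65073275e+01]), 'qd': array([-0.09671898, -0.22257626, -0.03283494,  0.01747533,  0.03759808,
        0.11270156]), 'joint_torque': array([-1.48745155e-03, -5.84160519e+01,  2.93751830e+01,  7.01553449e+00,
        1.01950337e-02, -5.54504402e-05]), 'tcp_pos': array([0.2601533 , 0.62266476, 0.40381522]), 'eef_rot': array([ 1.7991433e+02, -6.9806665e-03, -2.2682360e+01]), 'contact_force': array([-0.03546042,  0.21302528, -1.14474271]), 'moment': array([-0.00078598, -0.06065369, -0.01477668]), 'gripper_force': 0.0, 'gripper_width': 0.08763561318795243}
```

View pics/scene0.png

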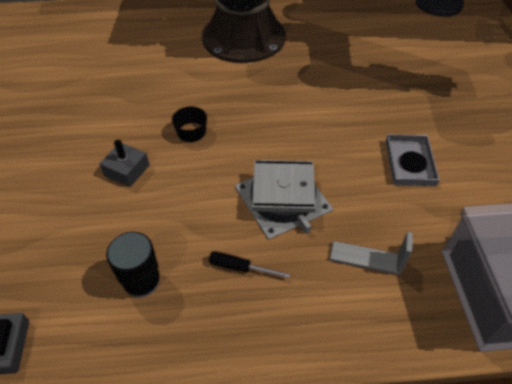

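View pics/top0.png

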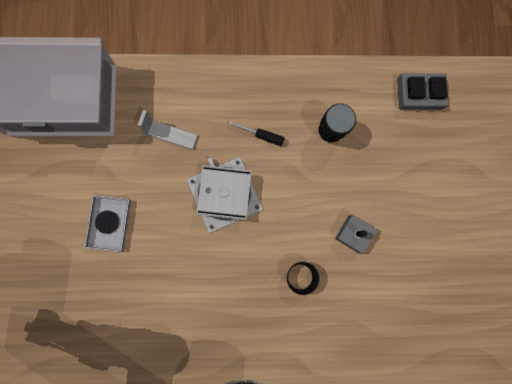

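The scene view has the stand with the pin at about (122,160), and the head at (285,190) with its hole near (304,183) and the tab near (305,223). In the top view the pin is at (361,233), the head centre at (224,192), the hole at (208,190) and the tab at (211,161). I'll enlarge these areas next.

```bash
python3 - <<'E'
import cv2,numpy as np
s=cv2.imread("pics/scene0.png");t=cv2.imread("pics/top0.png")
def c(i,x,y,w=100,h=75):
    return cv2.resize(i[y:y+h,x:x+w],(400,300),interpolation=cv2.INTER_CUBIC)
cv2.imwrite("pics/z.png",np.vstack([np.hstack([c(s,235,155),c(s,80,125)]),np.hstack([c(t,175,155),c(t,310,195)])]))
E
```

```text
(no output)
```

View pics/z.png

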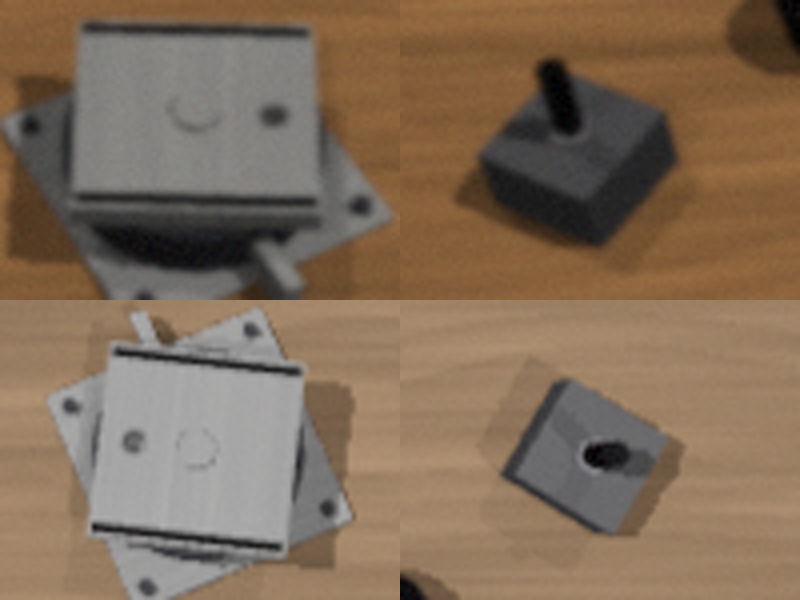

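The enlarged crops show these sub-pixel points:

| Point | Scene | Top |
|---|---|---|
| Plate hole | (303.5,183.8) | (208.5,190.3) |
| Cap | (283.8,183) | (224.3,192) |
| Grip top | (117.8,141.3) | (363,234) |
| Tab tip | (307.5,223.8) | (210,158.8) |

```bash
cat >h.py <<'E'
from plant import r
import numpy as np
def ray(n,u,v):
    p=r.camera_params(n);R=np.array(p["R"]);t=np.array(p["t"])
    return -R.T@t, R.T@np.array([(u-p["cx"])/p["fx"],(v-p["cy"])/p["fy"],1])
def pl(n,uv,z):
    o,d=ray(n,*uv);return o+d*(z-o[2])/d[2]
def tri(a,b):
    A=np.zeros((3,3));B=np.zeros(3)
    for n,uv in(("scene",a),("top",b)):
        o,d=ray(n,*uv);d=d/np.linalg.norm(d);P=np.eye(3)-np.outer(d,d);A+=P;B+=P@o
    return np.linalg.solve(A,B)
E
python3 - <<'E'
from h import *
np.set_printoptions(precision=4,suppress=True)
for k,a,b,z in(("hole",(303.5,183.8),(208.5,190.3),.049),("cap",(283.8,183),(224.3,192),.052),("grip",(117.8,141.3),(363,234),.088),("tab",(307.5,223.8),(210,158.8),.024)):
    print(k,pl("scene",a,z),pl("top",b,z),tri(a,b))
# stand top corners (from crops)
q=lambda x,y,ox,oy:(x/4+ox,y/4+oy)
print("stand scene",np.mean([pl("scene",q(x,y,80,125),.04) for x,y in((158,72),(265,115),(195,200),(82,158))],0))
print("stand top",np.mean([pl("top",q(x,y,310,195),.04) for x,y in((170,82),(268,140),(210,232),(118,172))],0))
print("hood",pl("top",(303,278),.02),"lens",pl("top",(338,125),.1),)
E
```

```text
hole [0.5795 0.0821 0.049 ] [0.5763 0.0798 0.049 ] [0.5769 0.0814 0.0459]
cap [0.5764 0.0433 0.052 ] [0.5715 0.0414 0.052 ] [0.5723 0.0428 0.047 ]
grip [ 0.4682 -0.2812  0.088 ] [ 0.466  -0.2823  0.088 ] [ 0.466  -0.2824  0.086 ]
tab [0.6575 0.08   0.024 ] [0.6595 0.0779 0.024 ] [0.6591 0.0786 0.0266]
stand scene [ 0.4726 -0.2794  0.04  ]
stand top [ 0.4669 -0.2848  0.04  ]
hood [ 0.3615 -0.1499  0.02  ] lens [ 0.7244 -0.2305  0.1   ]
```

The hole is at about (0.578,0.081), the cap at (0.574,0.0425) and the tab direction is about 23°. The plate is at about 84° (1.06 rad) and the pin is at (0.467,-0.282). All of these agree with the given sizes. Next I'll square the tool to yaw 0 while moving towards the pin.

```bash
python3 -m pendant '[[[0.242,0.086,0,0,0,-22.7,1],[0.242,0.086,0,0,0,-22.7,1],[0.242,0.086,0,0,0,-22.7,1],[0.242,0.086,0,0,0,-22.7,1],[0.242,0.086,0,0,0,-22.7,1]]]'
```

```text
time_s: 0.6
tcp_pos: [0.4464, 0.4532, 0.4044]
eef_rot: [180.0, 0.0, 0.1]
contact_force: [0.6, -0.1, 0.3]
gripper_width: 0.088
gripper_force: 0.0
```

```bash
python3 -m pendant '[[[0.02,0.05,0.02,0,0,0,1],[0.02,0.1,0.04,0,0,0,1],[0.02,0.15,0.06,0,0,0,1],[0.02,0.2,0.08,0,0,0,1],[0.02,0.24,0.1,0,0,0,1]]]' && python3 -m pendant '[[[0,0.05,0,0,0,0,1],[0,0.1,0,0,0,0,1],[0,0.15,0,0,0,0,1],[0,0.2,0,0,0,0,1],[0,0.25,0,0,0,0,1]]]' && python3 -m pendant '[[[0,0.05,0,0,0,0,1],[0,0.1,0,0,0,0,1],[0,0.15,0,0,0,0,1],[0,0.2,0,0,0,0,1],[0,0.24,0,0,0,0,1]]]' && python3 -m pendant '[[[0,0,0,0,0,0,1],[0,0,0,0,0,0,1]]]'; python3 -c "
from plant import r;print(r.get_state()['joints'])"
```

```text
time_s: 1.1
tcp_pos: [0.4651, 0.2247, 0.3098]
eef_rot: [-180.0, -0.0, 0.0]
contact_force: [1.7, 0.1, -0.2]
gripper_width: 0.0876
gripper_force: 0.0
time_s: 1.6
tcp_pos: [0.4649, -0.0251, 0.3104]
eef_rot: [-180.0, -0.0, 0.1]
contact_force: [1.8, 0.5, -0.0]
gripper_width: 0.0878
gripper_force: 0.0
time_s: 2.1
tcp_pos: [0.4651, -0.2658, 0.3101]
eef_rot: [-180.0, 0.0, -0.0]
contact_force: [0.6, 0.7, -0.1]
gripper_width: 0.0872
gripper_force: 0.0
time_s: 2.3
tcp_pos: [0.4651, -0.2642, 0.3097]
eef_rot: [-180.0, 0.1, -0.1]
contact_force: [0.5, -1.0, 0.4]
gripper_width: 0.0877
gripper_force: 0.0
[-8.58902001e+00  1.22689122e+01 -2.44249664e+01 -1.61194911e-02
 -5.33787249e+01  9.84631283e+01]
```

```bash
python3 -m pendant '[[[0.002,0.018,0.02,0,0,0,1],[0.002,0.018,0.05,0,0,0,1],[0.002,0.018,0.07,0,0,0,1],[0.002,0.018,0.08,0,0,0,1],[0.002,0.018,0.08,0,0,0,1]]]' && python3 -c "
from plant import r;import cv2,numpy as np
a=r.capture('scene')[:,:,::-1];b=r.capture('top')[:,:,::-1]
cv2.imwrite('pics/g.png',np.hstack([cv2.resize(a[105:195,80:170],(400,400)),cv2.resize(b[190:280,310:400],(400,400))]))"
```

```text
time_s: 2.8
tcp_pos: [0.4674, -0.2802, 0.2293]
eef_rot: [-180.0, 0.1, 0.1]
contact_force: [-0.1, -0.3, -0.4]
gripper_width: 0.0878
gripper_force: 0.0
```

View pics/g.png

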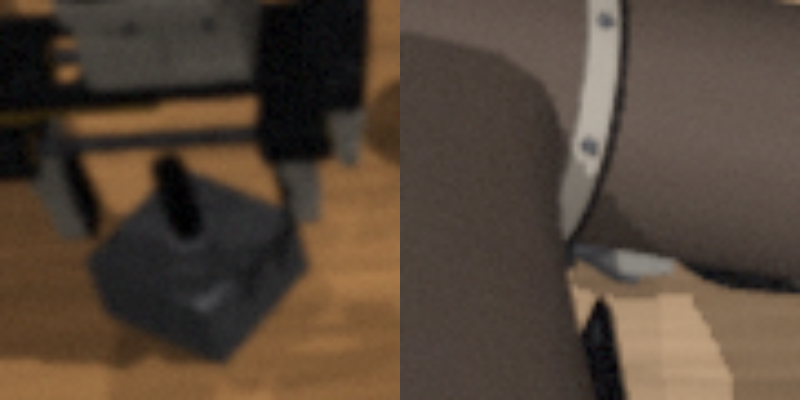

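The pin, at (180,195) in the left crop, sits midway between the fingers at about (75,200) and (300,190). I'll close gently.

```bash
python3 -m pendant '[[[0,0,0,0,0,0,-1],[0,0,0,0,0,0,-1],[0,0,0,0,0,0,-1],[0,0,0,0,0,0,-1],[0,0,0,0,0,0,-1]]]' 10; python3 -m pendant '[[[0,0,0,0,0,0,-1],[0,0,0,0,0,0,-1],[0,0,0,0,0,0,-1],[0,0,0,0,0,0,-1],[0,0,0,0,0,0,-1]]]'
```

```text
time_s: 3.4
tcp_pos: [0.4676, -0.2813, 0.2305]
eef_rot: [180.0, -0.0, 0.0]
contact_force: [0.7, 0.7, -0.2]
gripper_width: 0.0531
gripper_force: 0.0
time_s: 3.9
tcp_pos: [0.4679, -0.2818, 0.2307]
eef_rot: [179.9, -0.0, 0.1]
contact_force: [0.9, -7.7, -2.1]
gripper_width: 0.0162
gripper_force: 10.0
```

```bash
python3 -m pendant '[[[0,0.001,0,0,0,0,-1],[0,0.001,0,0,0,0,-1]]]' 10;python3 -m pendant '[[[0,0,0,0,0,0,-1],[0,0,0,0,0,0,-1],[0,0,0,0,0,0,-1]]]' 30
```

```text
time_s: 4.1
tcp_pos: [0.4677, -0.2827, 0.2304]
eef_rot: [180.0, -0.0, 0.0]
contact_force: [-0.4, -4.9, -0.7]
gripper_width: 0.0156
gripper_force: 10.0
time_s: 4.4
tcp_pos: [0.4677, -0.2827, 0.2304]
eef_rot: [180.0, -0.0, 0.0]
contact_force: [0.5, -6.1, -0.4]
gripper_width: 0.015
gripper_force: 29.9
```

```bash
python3 -m pendant '[[[0,0.001,0,0,0,0,-1],[0,0.0015,0,0,0,0,-1],[0,0.0015,0,0,0,0,-1]]]' 30; python3 -m pendant '[[[0,0,-0.01,0,0,0,-1],[0,0,-0.025,0,0,0,-1],[0,0,-0.04,0,0,0,-1],[0,0,-0.07,0,0,0,-1],[0,0,-0.07,0,0,0,-1]]]' 30;python3 -m pendant '[[[0,0,0,0,0,0,-1],[0,0,0,0,0,0,-1]]]'
```

```text
time_s: 4.7
tcp_pos: [0.4677, -0.2835, 0.2304]
eef_rot: [-180.0, -0.0, 0.0]
contact_force: [-0.3, 1.5, 1.5]
gripper_width: 0.0154
gripper_force: 30.0
time_s: 5.2
tcp_pos: [0.4688, -0.2841, 0.3045]
eef_rot: [179.9, -0.3, 0.1]
contact_force: [1.1, 0.1, 0.1]
gripper_width: 0.0154
gripper_force: 29.9
time_s: 5.4
tcp_pos: [0.4671, -0.2835, 0.2998]
eef_rot: [-180.0, 0.1, 0.0]
contact_force: [0.3, 0.4, -1.4]
gripper_width: 0.0155
gripper_force: 29.9
```

```bash
python3 -m pendant '[[[0.013,-0.04,0,0,0,0,-1],[0.026,-0.085,0,0,0,0,-1],[0.04,-0.13,0,0,0,0,-1],[0.054,-0.175,0,0,0,0,-1],[0.067,-0.22,0,0,0,0,-1]]]'; python3 -m pendant '[[[0.012,-0.045,0,0,0,0,-1],[0.026,-0.09,0,0,0,0,-1],[0.038,-0.125,0,0,0,0,-1],[0.044,-0.1445,0,0,0,0,-1],[0.044,-0.1445,0,0,0,0,-1]]]'; python3 -m pendant '[[[0,0,0.015,0,0,0,-1],[0,0,0.018,0,0,0,-1],[0,0,0.018,0,0,0,-1]]]'; python3 -c "
from plant import r;import cv2,numpy as np
a=r.capture('scene')[:,:,::-1];b=r.capture('top')[:,:,::-1]
cv2.imwrite('pics/sa.png',a);cv2.imwrite('pics/tb.png',b)
cv2.imwrite('pics/h.png',np.hstack([cv2.resize(a[145:220,250:325],(400,400),interpolation=2),cv2.resize(b[155:230,170:245],(400,400),interpolation=2)]))"
```

```text
time_s: 5.9
tcp_pos: [0.5345, -0.062, 0.2994]
eef_rot: [180.0, 0.1, 0.0]
contact_force: [1.1, -0.2, -1.5]
gripper_width: 0.0154
gripper_force: 29.9
time_s: 6.4
tcp_pos: [0.5789, 0.083, 0.2991]
eef_rot: [180.0, 0.1, 0.2]
contact_force: [-0.1, -1.0, -0.1]
gripper_width: 0.0155
gripper_force: 29.9
time_s: 6.7
tcp_pos: [0.5779, 0.0798, 0.2814]
eef_rot: [179.9, 0.1, -0.0]
contact_force: [-0.5, -0.6, -1.9]
gripper_width: 0.0152
gripper_force: 29.9
```

View pics/h.png

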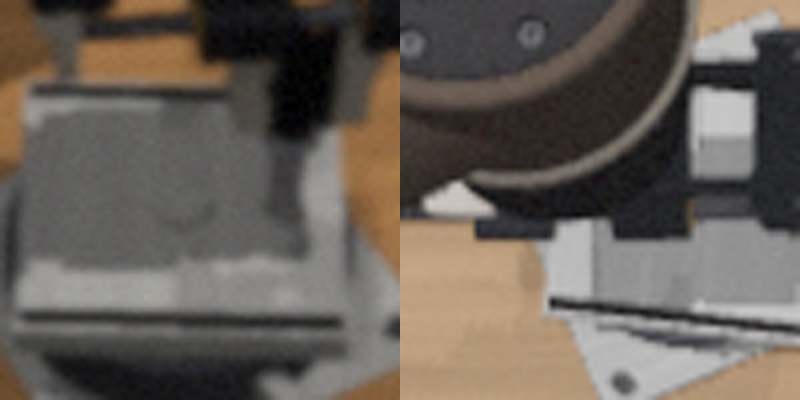

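The shank hangs at about (285,205) in the left crop, which is scene pixel (303.4,183.4), nearly over the hole. I'll measure that against the hole.

```bash
python3 - <<'E'
from h import *
import cv2
print(pl("scene",(303.4,183.0),.059),pl("scene",(303.5,183.8),.049))
a=cv2.imread('pics/sa.png')
g=a.sum(2)//3
print(g[168:190,294:312])
E
```

```text
[0.58540134 0.08030147 0.059     ] [0.57947397 0.08211796 0.049     ]
[[ 77  70  74  71  71  60  39  20   3   8   6   5   7  10  27  34  46  58]
 [ 82  78  76  78  76  63  43  25  15  10   7  13  15  17  39  56  77  99]
 [ 92  90  88  86  82  68  50  43  29  21  15  16  21  32  51  78 103 128]
 [ 95  95  93  96  87  76  60  57  52  42  33  35  41  52  63  89 118 135]
 [ 94  94  98  97  93  85  72  65  64  58  56  55  58  69  81 102 127 139]
 [ 99  93  93  93  95  89  77  69  66  62  59  61  71  85 104 123 136 142]
 [ 97  93  98  92  94  90  79  68  58  63  60  61  75 102 124 135 140 144]
 [ 96  95  92  95  95  89  81  68  58  60  59  61  82 111 135 139 140 143]
 [ 99  94  95  95  92  89  79  67  60  60  62  70  86 115 136 140 144 147]
 [ 95  95  94  94  95  88  79  68  60  62  60  71  95 124 141 145 146 152]
 [ 95  96  95  93  92  89  80  62  59  57  62  73  99 128 145 150 153 155]
 [ 95  94  93  94  92  89  77  64  60  60  61  75 108 138 149 153 152 155]
 [ 97  94  94  93  91  87  77  65  64  62  61  80 111 136 152 154 156 154]
 [ 95  93  94  90  94  88  75  65  64  62  63  79 111 141 154 155 156 152]
 [ 92  96  94  94  87  82  72  62  65  63  63  74 107 133 150 152 153 152]
 [ 92  93  94  93  88  77  69  63  63  64  60  71  96 129 148 154 153 156]
 [ 98  95  96  90  88  79  68  62  67  66  69  68  89 120 145 154 153 156]
 [ 97  93  94  92  94  86  79  70  68  65  66  67  80 113 138 147 149 155]
 [ 95  98  97  96  91  92  88  80  78  75  68  69  86 109 132 139 143 146]
 [ 95  94  97  94  96  95  92  87  81  79  78  77  85 107 129 134 137 137]
 [ 96  98  94  99  95  96  92  94  93  89  82  79  85 100 121 134 135 136]
 [ 91  97  95  92  95  95  94  92  92  90  90  81  80  92 111 128 135 131]]
```

```bash
python3 -m pendant '[[[0,-0.001,0.004,0,0,0,-1],[0,-0.001,0.008,0,0,0,-1],[0,-0.001,0.01,0,0,0,-1],[0,-0.001,0.012,0,0,0,-1],[0,-0.001,0.012,0,0,0,-1]]]'; python3 -m pendant '[[[0,0,0.001,0,0,0,-1],[0,0,0.002,0,0,0,-1],[0,0,0.002,0,0,0,-1]]]'
```

```text
time_s: 7.3
tcp_pos: [0.5783, 0.0817, 0.27]
eef_rot: [180.0, 0.0, 0.0]
contact_force: [-0.3, -0.4, -1.1]
gripper_width: 0.0155
gripper_force: 29.9
time_s: 7.6
tcp_pos: [0.5785, 0.0816, 0.2686]
eef_rot: [180.0, -0.0, 0.0]
contact_force: [-1.1, -2.2, 3.7]
gripper_width: 0.0153
gripper_force: 29.9
```

```bash
python3 -m pendant '[[[-0.0005,0.001,0,0,0,0,-1],[-0.0005,0.001,0.001,0,0,0,-1],[-0.0005,0.001,0.002,0,0,0,-1],[-0.0005,0.001,0.002,0,0,0,-1]]]'
```

```text
time_s: 8.0
tcp_pos: [0.5778, 0.0808, 0.2658]
eef_rot: [180.0, 0.0, 0.0]
contact_force: [-1.1, 0.0, -0.8]
gripper_width: 0.0152
gripper_force: 29.9
```

```bash
python3 -m pendant '[[[0,0,0.002,0,0,0,-1],[0,0,0.003,0,0,0,-1],[0,0,0.004,0,0,0,-1],[0,0,0.004,0,0,0,-1]]]'; python3 -m pendant '[[[0,0,0.001,0,0,0,-1],[0,0,0.002,0,0,0,-1],[0,0,0.003,0,0,0,-1],[0,0,0.003,0,0,0,-1]]]'
```

```text
time_s: 8.4
tcp_pos: [0.5779, 0.0807, 0.262]
eef_rot: [180.0, 0.0, 0.0]
contact_force: [-1.4, -0.9, -2.1]
gripper_width: 0.0154
gripper_force: 29.9
time_s: 8.8
tcp_pos: [0.5779, 0.0807, 0.2591]
eef_rot: [180.0, 0.0, 0.0]
contact_force: [-0.8, -0.9, -0.6]
gripper_width: 0.0156
gripper_force: 29.9
```

```bash
python3 -m pendant '[[[0,0,0.001,0,0,0,-1],[0,0,0.002,0,0,0,-1],[0,0,0.0025,0,0,0,-1],[0,0,0.003,0,0,0,-1],[0,0,0.003,0,0,0,-1]]]'
```

```text
time_s: 9.3
tcp_pos: [0.578, 0.0808, 0.2563]
eef_rot: [180.0, -0.0, 0.0]
contact_force: [-1.2, -1.4, -0.4]
gripper_width: 0.0153
gripper_force: 29.9
```

```bash
python3 -m pendant '[[[0,0,0.0007,0,0,0,-1],[0,0,0.0014,0,0,0,-1],[0,0,0.0014,0,0,0,-1]]]'
```

```text
time_s: 9.6
tcp_pos: [0.5782, 0.0807, 0.2561]
eef_rot: [180.0, -0.1, 0.1]
contact_force: [-4.2, -1.4, 8.8]
gripper_width: 0.0155
gripper_force: 30.0
```

Ring contact is confirmed at TCP z 0.256. I'll now swing the plate clockwise about an axis near (0.574,0.043), with about 8 N on the pin.

```bash
python3 -m pendant '[[[0.0039,0.0006,0,0,0,0,-1],[0.0077,0.0017,0,0,0,0,-1],[0.0115,0.0031,0,0,0,0,-1],[0.015,0.0049,0,0,0,0,-1],[0.015,0.0049,0,0,0,0,-1]]]'
```

```text
time_s: 10.1
tcp_pos: [0.593, 0.0761, 0.2555]
eef_rot: [-180.0, 0.0, 0.0]
contact_force: [-5.6, 0.6, 7.7]
gripper_width: 0.0152
gripper_force: 30.0
```

```bash
f(){ grep -E "tcp_pos|contact"; }; python3 -m pendant '[[[0.00225,0.0014,0,0,0,0,-1],[0.00225,0.0014,0,0,0,0,-1]]]'|f; python3 -m pendant '[[[0.00215,0.00155,0,0,0,0,-1],[0.00215,0.00155,0,0,0,0,-1]]]'|f; python3 -m pendant '[[[0.002,0.0017,0,0,0,0,-1],[0.002,0.0017,0,0,0,0,-1]]]'|f;python3 -m pendant '[[[0.0019,0.00185,0,0,0,0,-1],[0.0019,0.00185,0,0,0,0,-1]]]'|f
```

```text
tcp_pos: [0.5951, 0.0748, 0.2556]
contact_force: [-5.0, 1.6, 7.0]
tcp_pos: [0.5973, 0.0733, 0.2555]
contact_force: [-4.1, 1.4, 7.2]
tcp_pos: [0.5996, 0.0717, 0.2555]
contact_force: [-4.4, 1.5, 5.2]
tcp_pos: [0.6017, 0.0696, 0.2552]
contact_force: [-1.1, 1.1, 3.2]
```

```bash
f(){ grep -E "tcp_pos|contact"; }; python3 -m pendant '[[[0.0018,0.002,0,0,0,0,-1],[0.0018,0.002,0,0,0,0,-1]]]'|f; python3 -m pendant '[[[0.0016,0.0021,0,0,0,0,-1],[0.0016,0.0021,0,0,0,0,-1]]]'|f
```

```text
tcp_pos: [0.6036, 0.0674, 0.2548]
contact_force: [0.3, 1.6, 0.1]
tcp_pos: [0.6052, 0.0653, 0.2548]
contact_force: [0.8, 2.0, -0.2]
```

```bash
f(){ grep -E "tcp_pos|contact"; }; python3 -m pendant '[[[0,0,0.0008,0,0,0,-1],[0,0,0.0015,0,0,0,-1],[0,0,0.0015,0,0,0,-1]]]'|f;
```

```text
tcp_pos: [0.605, 0.0654, 0.2536]
contact_force: [2.6, 1.4, 0.6]
```

```bash
f(){ grep -E "tcp_pos|contact"; }; python3 -m pendant '[[[0,0,0.0008,0,0,0,-1],[0,0,0.0015,0,0,0,-1],[0,0,0.0015,0,0,0,-1]]]'|f;
```

```text
tcp_pos: [0.605, 0.0655, 0.2525]
contact_force: [1.6, 2.9, 3.2]
```

```bash
f(){ grep -E "tcp_pos|contact"; }; python3 -m pendant '[[[0.0003,-0.0006,0,0,0,0,-1],[0.0003,-0.0006,0.0008,0,0,0,-1],[0.0003,-0.0006,0.0015,0,0,0,-1],[0.0003,-0.0006,0.0015,0,0,0,-1]]]'|f;
```

```text
tcp_pos: [0.6049, 0.066, 0.2501]
contact_force: [2.4, 3.2, 1.4]
```

```bash
f(){ grep -E "tcp_pos|contact"; }; python3 -m pendant '[[[0.0004,-0.0005,0.001,0,0,0,-1],[0.0004,-0.0005,0.002,0,0,0,-1],[0.0004,-0.0005,0.003,0,0,0,-1],[0.0004,-0.0005,0.003,0,0,0,-1]]]'|f;
```

```text
tcp_pos: [0.6051, 0.0663, 0.2469]
contact_force: [0.9, 2.5, -0.9]
```

```bash
f(){ grep -E "tcp_pos|contact"; }; python3 -m pendant '[[[0,-0.0003,0.001,0,0,0,-1],[0,-0.0003,0.002,0,0,0,-1],[0,-0.0003,0.004,0,0,0,-1],[0,-0.0003,0.004,0,0,0,-1]]]'|f;
```

```text
tcp_pos: [0.605, 0.0665, 0.2428]
contact_force: [1.2, 0.9, -1.5]
```

```bash
f(){ grep -E "tcp_pos|contact"; }; python3 -m pendant '[[[0,0,0.001,0,0,0,-1],[0,0,0.002,0,0,0,-1],[0,0,0.003,0,0,0,-1],[0,0,0.003,0,0,0,-1]]]'|f;python3 -m pendant '[[[0,0,0.001,0,0,0,-1],[0,0,0.0015,0,0,0,-1],[0,0,0.0015,0,0,0,-1]]]'|f
```

```text
tcp_pos: [0.6052, 0.0666, 0.2401]
contact_force: [-0.2, 1.3, -1.5]
tcp_pos: [0.6052, 0.0666, 0.2394]
contact_force: [-1.9, 0.3, 4.3]
```

```bash
f(){ grep -E "tcp_pos|contact"; }; python3 -m pendant '[[[0,0,0.0005,0,0,0,-1],[0,0,0.001,0,0,0,-1],[0,0,0.001,0,0,0,-1]]]'|f;python3 -m pendant '[[[0,0,-0.001,0,0,0,-1],[0,0,-0.001,0,0,0,-1]]]'|f
```

```text
tcp_pos: [0.6053, 0.0666, 0.2393]
contact_force: [-6.5, 0.0, 11.6]
tcp_pos: [0.6053, 0.0666, 0.2394]
contact_force: [-3.4, 0.6, 6.5]
```

```bash
python3 -m pendant '[[[0,0,-0.0005,0,0,0,-1],[0,0,-0.0005,0,0,0,-1]]]' 5 >/dev/null; python3 -m pendant '[[[0,0,-0.0005,0,0,0,0.2],[0,0,-0.0005,0,0,0,0.2],[0,0,-0.0005,0,0,0,0.2],[0,0,-0.0005,0,0,0,0.2],[0,0,-0.0005,0,0,0,0.2]]]'; python3 -m pendant '[[[0,0,-0.02,0,0,0,0.2],[0,0,-0.05,0,0,0,0.2],[0,0,-0.09,0,0,0,0.2],[0,-0.05,-0.12,0,0,0,0.2],[0,-0.1,-0.12,0,0,0,0.2]]]'; python3 -m pendant '[[[0,-0.05,0,0,0,0,0.2],[0,-0.1,0,0,0,0,0.2],[0,-0.15,0,0,0,0,0.2],[0,-0.15,0,0,0,0,0.2]]]'; python3 -c "
from plant import r;import cv2,numpy as np
a=r.capture('scene')[:,:,::-1];b=r.capture('top')[:,:,::-1]
cv2.imwrite('pics/e.png',np.hstack([cv2.resize(a[145:235,235:325],(400,400),interpolation=2),cv2.resize(b[145:235,175:265],(400,400),interpolation=2)]))"
```

```text
time_s: 15.0
tcp_pos: [0.6054, 0.0667, 0.2398]
eef_rot: [180.0, 0.0, 0.0]
contact_force: [0.4, -0.3, 0.1]
gripper_width: 0.0493
gripper_force: 0.0
time_s: 15.5
tcp_pos: [0.6063, 0.1593, 0.3642]
eef_rot: [-179.8, -0.4, -0.1]
contact_force: [0.7, 0.3, -0.7]
gripper_width: 0.0527
gripper_force: 0.0
time_s: 15.9
tcp_pos: [0.6048, 0.3149, 0.3585]
eef_rot: [-180.0, -0.0, 0.3]
contact_force: [0.4, -0.9, -0.1]
gripper_width: 0.0525
gripper_force: 0.0
```

View pics/e.png

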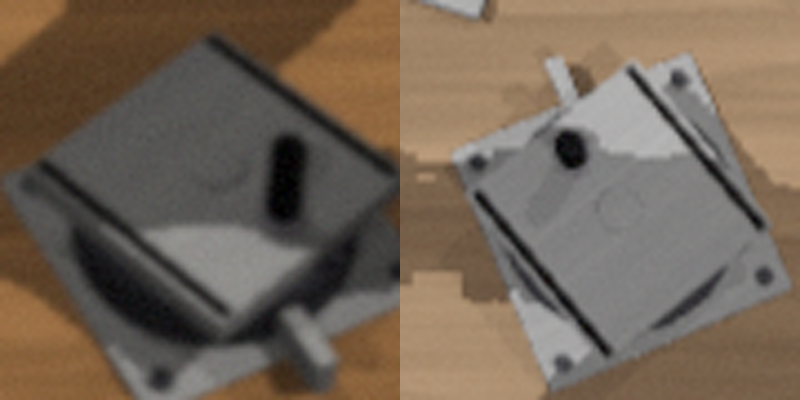

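The pin stands upright in the plate, with its grip top at scene (300.3,176.5) and top (213.3,178.3). The shoulder is down on the plate and the arm is clear. I'll check the height once more and hand in.

```bash
python3 - <<'E'
from h import *
p=tri((300.3,176.5),(213.3,178.3));print(p)
if p[2]<.105: print(r.close_job())
E
```

```text
[0.598515   0.06773322 0.09576734]
the job is handed in; nothing more can be done
None
```

The index pin is fully home in the panning head: its shoulder sits on the plate, the gripper has let go and is clear, and the job was handed in at about 16 s. The highest force I read while loading the head was 11.6 N.

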